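# Slide the serving slate out of its caddy and lay it on the board

### The arm

A 7-joint arm with a two-finger parallel gripper is mounted at the origin on the work surface. World frame = base frame: x ahead of the robot, y to its left, z up, the work surface at z = 0. Lengths are in mm, angles in rad, forces in N, time in s.
With the tool pointing down it reaches from about 400 to 875 mm from the base axis. Payload 4.4 kg.
Tool frame: the origin (TCP) lies on the centre line of the jaws, within the pads' length; the fingertips stand 25 mm ahead of it and the grasp point (between the pads) lies 6 mm ahead of it; x points along the fingers, y is the direction in which the jaws open and shut, and the axes are right-handed (so a half turn about x gives the same grasp; the last joint's range is limited). The gripper opens to 85 mm and grips with 20 to 120 N. Pads are 22 mm wide; open, the fingers measure 114 mm over their backs; the gripper's body (76 mm by 85 mm) begins 54 mm behind the grasp point. The pads swing forward as they close: fully open they stand 13 mm farther back than shut.
Start: joints at [-1.326, 0.628, 0.038, 1.517, -0.027, 0.996, -0.02], TCP at [198.76, 618.88, 256.313] pointing down, gripper open.
Joint ranges: [-3.06, 3.06], [-0.37, 2.12], [-1.25, 1.32], [0.18, 2.47], [-1.1, 4.24], [0.23, 1.98], [-2.94, 2.94]. Speed limits (rad/s): [2.57, 2.57, 3.14, 3.14, 3.14, 3.14, 3.14].

### API

Orientations are given as [roll, pitch, yaw] about the fixed x, y, z axes, in that order (R = Rz(yaw) Ry(pitch) Rx(roll)).
In Python, from cell import * gives the robot as it stands. The module is installed in compiled form; this text tells all that it offers.
- The arm moves only by the tool jog_arm, never from a script. Its argument "series" is a list of rows, each a list of 3 entries, a list of its own where there are three numbers: the turn, a rotation vector about the tool's x, y, z in degrees, then the shift along the tool's x, y, z in mm, then the gripper's target within -1 to 1 (shut at 1, half-way at 0, fully open at -1). In form: [[[rx, ry, rz], [dx, dy, dz], hand], ...]. A call has 1 to 8 rows; each row shifts and turns the commanded pose from where the row before left it, along the tool's axes as they then stand; what a row does not reach is not made up. A row lasts 1/8 s, in which the tool goes at most 62.5 mm and 10.7 degrees, less where a joint would pass 70% of its speed; a pose out of reach is approached as far as the arm can. A call is refused whole if a number of a shift passes 62.5 or a number of a turn 10.7, either way. A call with a gripper value outside its range is refused whole. The fingers move at their own pace and stop on an object; the grip force is fixed at half the most. Time passes only in rows, so rows that do not move let the fingers close. It gives the time, the measured TCP pose, the force and the opening at its end, in the units of the state.
- read_state(): the state, without advancing time (a new reading comes with each control period).
- get_image(name): name is "side" or "top" or "wrist"; returns a dict with "img" (384x512x3 uint8, red, green, blue), "range_z" (384x512 float32, mm along the optical axis (not along the pixel's ray), 0 where there is no reading), "fovy" (degrees; the focal length in pixels is half the picture's height over the tangent of half this angle, whatever the lens; pixels are square), "cx", "cy" (the principal point, pixels), "k1" (the pictures are not rectified: a ray, as slopes to the right and down, at radius r is drawn at 1 + k1 r^2 times it, then the intrinsics apply), "cam_to_world" (4x4, takes a point from camera to world coordinates). Camera axes: x right, y up, looking along -z (the intrinsics and any distortion apply to the point x, -y, -z); pixel columns grow to the right and rows downward; lengths in mm; the calibration is good to about 2 mm. A picture is of the moment at which its call begins.
- finish_job(): hands the job in, once; it reports no verdict.
The state is a dict: "clock": time; "qpos": joint angles; "qd": joint speeds; "tau": joint torques, N m; "eef_pos": TCP position; "tool_rot": TCP orientation; "force": force on the tool from outside, world axes, zero at the start; "torque": the same for the moment, N m; "width": finger opening in mm.
Only numpy, scipy, OpenCV 4.12 (cv2) and the standard library are available. Lean on these libraries where they do the work, as an engineer would, in place of code of your own. Each camera call takes 0.05 s, during which the arm holds its last target. There are 200 camera calls.

### The job

The thin slate plank lies flat in its wooden caddy, too low between the side walls to get hold of. Slide it flat along the caddy until at least 3 cm (but less than half of it) sticks out over the open end, then grip it there, lift it clear and lay it on the pale serving board, centred, flat and lengthwise along the board, lowering it onto the board before letting go. Leave the bottle, jar, mug, wooden slat and flask where they are.

Things in the scene. Friction and masses are not known exactly. Their poses are not given: they have to be found in the camera images.
- slate: thin dark grey slate plank, 180 long (its x) x 56 wide (its y) x 4 mm thick, about 140 g (varies); origin at the centre of its underside, z up. It slides easily on the caddy's polished floor (friction about 0.25) under a fingertip pressed down with about 6 to 15 N; starts fully inside the caddy
- caddy: fixed mid-brown wooden caddy, 260 mm long (its x) x 92 mm wide (its y), origin at the centre of its underside on the table, z up. Its top is a straight channel along x, 72 mm wide, with a flat floor 40 mm above the table, side walls 10 mm thick rising 10 mm above that floor (tops 50 mm above the table), and an end wall of the same height at +x. The -x end is open, with nothing below it but the table
- caddy_mouth (a point): middle of the floor's edge at the caddy's open end, 40 mm above the table, 130 mm from the caddy's origin along its -x; axes as the caddy's: -x points out of the caddy
- board: fixed pale wooden serving board without rims, 240 long (its x) x 120 wide (its y) x 18 mm thick, a thin dark line along each long side; origin at the centre of its underside on the table
- bottle: standing green bottle, 72 mm diameter, 240 mm tall, origin at its foot; leave alone
- jar: standing amber spice jar with a red cap, 56 mm diameter, 100 mm tall, origin at its foot; leave alone
- mug: blue mug, 80 mm diameter, 90 mm tall, origin at its foot; leave alone
- slat: flat pale wooden slat on the table, 30 x 220 (its y) x 6 mm, origin at the centre of its underside; leave alone
- flask: standing green flask, 80 mm diameter, 165 mm tall, origin at its foot; leave alone
Not all that is in view belongs to the job. There is more than one size of the slate; the job needs the smallest.

How it is judged:
By the outcome, as a careful person would: the job done as asked, in the order asked, and still so for the second after the job is handed in, with the robot touching nothing.
It also fails if it takes over 54 s, if anything falls off the work surface, if the arm or the gripper's body presses on something with over 40 N, if the wrist force passes 120 N, or if a joint passes its speed limit or range.

## Working session

There is one attempt and no reset: what is moved stays moved. The work goes in short steps, Python scripts to look and compute and a tool call to move; the robot and the scene stay as the last step left them, time stands still between calls to the robot, and variables do not carry over. Pictures are saved under pics/ and viewed, about 8 in all and at most 12, crops included, and the job is handed in when it is done.

Besides the shell and the picture viewer there is one more tool, called after "Request:" as name(argument=value, ...), one argument or row to a line, values as JSON. jog_arm: Moves the arm, as the interface text tells. Its arguments: {"type":"object","properties":{"series":{"type":"array"}},"required":["series"]}

```bash
mkdir -p pics; cat > h.py <<'E'
from cell import *
import numpy as np, cv2
def snap(n,f):
    d=get_image(n); cv2.imwrite('pics/'+f,d['img'][:,:,::-1]); np.savez('pics/'+f[:-4]+'.npz',**d); return d
def cloud(d):
    H,W=d['range_z'].shape; f=H/2/np.tan(np.radians(float(d['fovy']))/2)
    K=np.array([[f,0,d['cx']],[0,f,d['cy']],[0,0,1]],float)
    v,u=np.mgrid[:H,:W]
    p=cv2.undistortPoints(np.stack([u,v],-1).reshape(-1,1,2).astype(np.float64),K,np.array([float(d['k1']),0,0,0.])).reshape(H,W,2)
    z=d['range_z'].astype(float)
    P=np.stack([p[...,0]*z,-p[...,1]*z,-z,np.ones_like(z)],-1)@np.array(d['cam_to_world']).T
    P[z<=0]=np.nan
    return P[...,:3]
E
python3 - <<'E'
from h import *
s=read_state();print({k:np.round(v,3) for k,v in s.items()})
ims=[]
for n in ('top','side'):
    d=snap(n,n+'0.png'); print(n,d['fovy'],d['k1'],np.round(d['cam_to_world'],2).tolist())
d=snap('wrist','wrist0.png')
E
```

```text
{'clock': np.float64(0.0), 'qpos': array([-1.326,  0.629,  0.038,  1.518, -0.027,  0.996, -0.02 ]), 'qd': array([ 0.001,  0.002, -0.001, -0.   ,  0.001, -0.   ,  0.   ]), 'tau': array([ 1.0000e-03, -5.6340e+01,  1.2260e+00, -1.9345e+01,  1.1000e-02,
        1.1000e-02, -0.0000e+00]), 'eef_pos': array([198.622, 618.32 , 255.41 ]), 'tool_rot': array([-1.549,  1.569, -1.86 ]), 'force': array([-0.021,  0.98 ,  0.1  ]), 'torque': array([-0.012,  0.037,  0.   ]), 'width': np.float64(85.246)}
top 56.68905667457685 -0.0219762597227339 [[-0.02, 0.99, -0.13, 403.43], [-1.0, -0.02, 0.0, 104.08], [-0.0, 0.13, 0.99, 1200.1], [0.0, 0.0, 0.0, 1.0]]
side 46.94170154807907 -0.08160741368812643 [[0.98, 0.1, -0.16, 270.18], [-0.19, 0.57, -0.8, -1376.02], [0.01, 0.82, 0.58, 1129.72], [0.0, 0.0, 0.0, 1.0]]
```

View pics/top0.png

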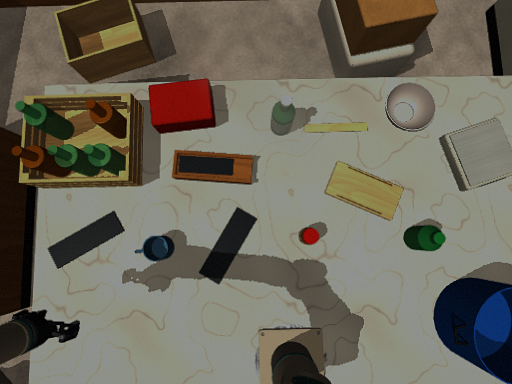

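View pics/side0.png

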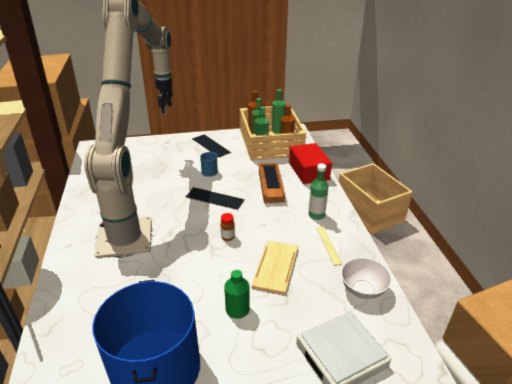

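The top view shows three dark planks: (86,239), (228,245) and the one in the caddy at (207,165). The caddy plank looks smallest. The board is at (365,190), with the jar at (310,236), mug (158,247), flask (425,238), bottle (283,117) and slat (336,127). I'll measure the planks and enlarge the caddy.

```bash
python3 - <<'E'
from h import *
d=dict(np.load('pics/top0.npz')); P=cloud(d); im=d['img'].astype(int)
def rect(m,name,zs=None):
    n,l,st,c=cv2.connectedComponentsWithStats(m.astype(np.uint8))
    for i in range(1,n):
        if st[i,4]<150: continue
        q=P[l==i]; q=q[~np.isnan(q[:,0])]
        if not len(q): continue
        r=cv2.minAreaRect(q[:,:2].astype(np.float32))
        print(name,np.round(c[i]),st[i,4],'ctr',np.round(r[0],1),'size',np.round(r[1],1),'ang',round(r[2],2),'z',np.round(np.percentile(q[:,2],[5,50,95]),1))
z=P[...,2]; mx=im.max(2)
roi=np.zeros(mx.shape,bool); roi[80:310,30:480]=1
rect(roi&(mx<75)&(z<80)&(im.max(2)-im.min(2)<18),'dark')
box=np.zeros_like(roi); box[145:190,165:265]=1
rect(box&(z>30)&(z<80),'caddy')
rect(box&(z>46.5)&(z<80),'caddywalls')
box=np.zeros_like(roi); box[150:230,315:412]=1
rect(box&(z>9)&(z<30),'board')
rect(roi&(z>60),'tall')
# caddy height profile along its long axis
for x in range(168,264,4): print(x,np.round(z[158:178:4,x],0))
a=cv2.resize(d['img'][135:205,160:270],None,fx=7,fy=7,interpolation=cv2.INTER_CUBIC)
cv2.imwrite('pics/crop.png',a[:,:,::-1])
E
```

```text
dark [ 66. 130.] 178 ctr [768.5 736.8] size [24.6 64.5] ang 63.87 z [23.4 51.4 77.3]
dark [452. 164.] 357 ctr [ 630.  -562.6] size [197.   8.] ang 16.93 z [10.2 26.8 42.1]
dark [206. 165.] 853 ctr [638.8 265. ] size [178.6  54.5] ang 85.33 z [40.3 43.9 47.5]
dark [ 32. 232.] 538 ctr [ 334.8 1154.7] size [513.3 626.8] ang 76.52 z [-754.7 -739.3 -702.9]
dark [227. 246.] 1810 ctr [371.6 198.8] size [ 81.8 255.3] ang 58.05 z [1.1 5.3 9.1]
dark [ 86. 239.] 1737 ctr [402.9 675.5] size [ 79.7 252.9] ang 29.12 z [1.6 5.9 9.9]
caddy [212. 167.] 2240 ctr [632.1 242.3] size [260.3  92.9] ang 84.44 z [37.4 43.5 51.6]
caddywalls [208. 166.] 528 ctr [632.2 243.5] size [258.   92.8] ang 84.44 z [47.2 50.  53.5]
board [364. 190.] 2554 ctr [ 545.2 -261.3] size [241.7 121.7] ang 65.33 z [13.4 17.3 21.1]
tall [181. 104.] 2752 ctr [837.6 339.8] size [141.3 201.6] ang 5.74 z [ 79.3  99.4 103.1]
tall [415. 102.] 347 ctr [ 819.1 -419.1] size [166.2 169.2] ang 61.73 z [60.9 67.1 72. ]
tall [ 83. 140.] 6971 ctr [719.7 657.6] size [338.  283.8] ang 89.92 z [ 69.8 130.6 229.4]
tall [283. 114.] 631 ctr [773.4  
[... 331 characters left out ...]
] 781 ctr [ 215.  -527.9] size [ 26.1 142.5] ang 36.82 z [ 65.3 119.7 195.7]
168 [ 1. -3.  3. -1.  1.]
172 [-2. -2. -1. -2. 50.]
176 [49. 53. 46. 40. 41.]
180 [47. 42. 43. 46. 38.]
184 [43. 44. 43. 46. 40.]
188 [40. 40. 43. 45. 43.]
192 [45. 42. 42. 45. 39.]
196 [41. 45. 46. 46. 40.]
200 [39. 45. 43. 42. 44.]
204 [48. 43. 43. 41. 40.]
208 [46. 42. nan 44. 39.]
212 [45. 45. 44. 39. 39.]
216 [45. 47. 45. 45. 44.]
220 [45. 43. 42. 43. 45.]
224 [43. 42. 47. 40. 45.]
228 [44. 46. 44. 43. 46.]
232 [37. 48. 43. 42. 43.]
236 [42. 41. 39. 40. 43.]
240 [36. 38. 41. 38. 40.]
244 [41. 42. 43. 38. 42.]
248 [46. 41. 45. 38. 38.]
252 [46. 42. 37. 11. -1.]
256 [ 2. -2. -1. -2.  5.]
260 [-1. -1. -5. -1.  2.]
```

View pics/crop.png

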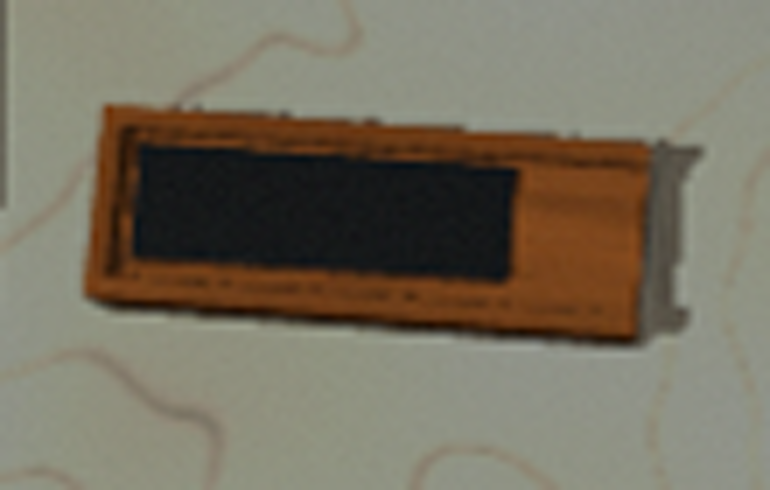

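The only 180 x 55 mm plank is the one in the caddy at (207,165); the other two are about 253 x 80. In the crop the end wall is at the left (110,200) and the open end at the right (645,240), which is world -y. Next I'll work out the first moves.

```bash
cat >> h.py <<'E'
from scipy.spatial.transform import Rotation as R
def to(pos,ang):
    """shift (tool axes now) and rotvec deg to reach TCP pos, tool x down, tool y along horizontal dir ang (deg, mod 180)"""
    s=read_state(); A=R.from_euler('xyz',s['tool_rot'])
    best=None
    for k in (0,180):
        a=np.radians(ang+k); y=np.array([np.cos(a),np.sin(a),0]); x=np.array([0,0,-1.])
        T=R.from_matrix(np.stack([x,y,np.cross(x,y)],1))
        rv=(A.inv()*T).as_rotvec(degrees=True)
        if best is None or np.linalg.norm(rv)<np.linalg.norm(best[0]): best=(rv,T)
    d=np.array(pos)-s['eef_pos']
    print('t',round(float(s['clock']),3),'pos',np.round(s['eef_pos'],1),'F',np.round(s['force'],1),'w',round(float(s['width']),1),'q',np.round(s['qpos'],2))
    print(' turn',np.round(best[0],2),'shift now-axes',np.round(A.inv().apply(d),1),'shift target-axes',np.round(best[1].inv().apply(d),1))
u=np.array([np.cos(np.radians(84.44)),np.sin(np.radians(84.44)),0])
E
python3 - <<'E'
from h import *
to([643.6,314.8,120],84.44-90)
print(np.round(R.from_euler('xyz',read_state()['tool_rot']).as_matrix(),3))
E
```

```text
t 0.15 pos [198.6 618.4 255.6] F [ 0.6 -0.3  0.5] w 85.6 q [-1.33  0.63  0.04  1.52 -0.03  1.   -0.02]
 turn [7.775e+01 6.000e-02 7.000e-02] shift now-axes [ 135.8 -152.8  516.5] shift target-axes [135.6 472.3 259.1]
[[-0.     0.306  0.952]
 [-0.001  0.952 -0.306]
 [-1.    -0.001  0.   ]]
```

```bash
cat >> h.py <<'E'
def rows(pos,ang,N):
    """N rows: equal turn about tool x + equal world displacement, shift in axes before each row's turn"""
    s=read_state(); A=R.from_euler('xyz',s['tool_rot']); d=(np.array(pos)-s['eef_pos'])/N
    M=A.as_matrix(); y0=np.degrees(np.arctan2(M[1,1],M[0,1])); dy=(ang-y0+90)%180-90
    for i in range(N):
        B=R.from_euler('z',dy/N*i,degrees=True)*A
        print(np.round(-dy/N,1),np.round(B.inv().apply(d)).tolist())
E
python3 - <<'E'
from h import *
rows([643.6,314.8,130],84.44-90,12)
E
```

```text
6.5 [10.0, -13.0, 43.0]
6.5 [10.0, -8.0, 44.0]
6.5 [10.0, -3.0, 45.0]
6.5 [10.0, 2.0, 45.0]
6.5 [10.0, 7.0, 44.0]
6.5 [10.0, 12.0, 43.0]
6.5 [10.0, 17.0, 42.0]
6.5 [10.0, 22.0, 39.0]
6.5 [10.0, 26.0, 37.0]
6.5 [10.0, 30.0, 33.0]
6.5 [10.0, 34.0, 30.0]
6.5 [10.0, 37.0, 26.0]
```

Request:
jog_arm(
  series=[
    [[6.5, 0, 0], [6, -13, 43], 1],
    [[6.5, 0, 0], [6, -8, 44], 1],
    [[6.5, 0, 0], [8, -3, 45], 1],
    [[6.5, 0, 0], [10, 2, 45], 1],
    [[6.5, 0, 0], [10, 7, 44], 1],
    [[6.5, 0, 0], [10, 12, 43], 1],
    [[6.5, 0, 0], [10, 17, 42], 1],
    [[6.5, 0, 0], [10, 22, 39], 1],
  ],
)

```text
clock: 1.15
eef_pos: [495.3, 414.0, 185.7]
tool_rot: [-1.459, 1.57, -2.681]
force: [-0.2, 0.7, -0.5]
width: -0.3
```

Request:
jog_arm(
  series=[
    [[6.5, 0, 0], [10, 26, 37], 1],
    [[6.5, 0, 0], [10, 30, 33], 1],
    [[6.5, 0, 0], [10, 34, 30], 1],
    [[6.5, 0, 0], [10, 37, 26], 1],
    [[0, 0, 0], [0, 0, 0], 1],
    [[0, 0, 0], [0, 0, 0], 1],
  ],
)

```text
clock: 1.9
eef_pos: [642.5, 313.8, 145.7]
tool_rot: [-1.737, 1.569, 2.875]
force: [-0.4, 0.5, 0.3]
width: 0.1
```

```bash
python3 - <<'E'
from h import *
to([643.6,314.8,75],84.44-90)
E
```

```text
t 1.9 pos [642.5 313.8 145.7] F [-0.4  0.5  0.3] w 0.1 q [-0.68  0.87  0.35  1.41 -0.34  0.92 -0.33]
 turn [-0.21 -0.02  0.1 ] shift now-axes [70.7  1.1 -1.1] shift target-axes [70.7  1.  -1.1]
```

Request:
jog_arm(
  series=[
    [[0, 0, 0], [35, 1, -1], 1],
    [[0, 0, 0], [30, 0, 0], 1],
    [[0, 0, 0], [4, 0, 0], 1],
    [[0, 0, 0], [1, 0, 0], 1],
    [[0, 0, 0], [0, 0, 0], 1],
  ],
)

```text
clock: 2.52
eef_pos: [645.1, 314.9, 78.0]
tool_rot: [2.191, 1.568, 0.519]
force: [0.3, 0.2, -0.1]
width: -0.1
```

Request:
jog_arm(
  series=[
    [[0, 0, 0], [1, 0, 0], 1],
    [[0, 0, 0], [1, 0, 0], 1],
    [[0, 0, 0], [1, 0, 0], 1],
  ],
)

```text
clock: 2.9
eef_pos: [644.4, 314.1, 73.5]
tool_rot: [2.567, 1.571, 0.894]
force: [-0.5, 0.1, 1.6]
width: -0.0
```

Request:
jog_arm(
  series=[
    [[0, 0, 0], [1, 0, 0], 1],
    [[0, 0, 0], [0, 0, 0], 1],
  ],
)

```text
clock: 3.15
eef_pos: [644.3, 314.1, 72.1]
tool_rot: [-1.058, 1.571, -2.73]
force: [0.6, 0.2, -1.1]
width: 0.1
```

Request:
jog_arm(
  series=[
    [[0, 0, 0], [1, 0, 0], 1],
    [[0, 0, 0], [0, 0, 0], 1],
  ],
)

```text
clock: 3.4
eef_pos: [644.3, 314.1, 71.2]
tool_rot: [-0.864, 1.571, -2.536]
force: [-0.1, 0.3, 0.3]
width: -0.1
```

Request:
jog_arm(
  series=[
    [[0, 0, 0], [1, 0, 0], 1],
    [[0, 0, 0], [0.5, 0, 0], 1],
    [[0, 0, 0], [0, 0, 0], 1],
  ],
)

```text
clock: 3.78
eef_pos: [644.3, 314.1, 69.7]
tool_rot: [-1.313, 1.571, -2.985]
force: [-0.7, -0.6, -1.0]
width: 0.3
```

Request:
jog_arm(
  series=[
    [[0, 0, 0], [0.7, 0, 0], 1],
    [[0, 0, 0], [0, 0, 0], 1],
  ],
)

```text
clock: 4.03
eef_pos: [644.5, 314.2, 69.2]
tool_rot: [2.055, 1.571, 0.382]
force: [0.1, 0.3, 1.4]
width: 0.2
```

Request:
jog_arm(
  series=[
    [[0, 0, 0], [0.5, 0, 0], 1],
    [[0, 0, 0], [0, 0, 0], 1],
  ],
)

```text
clock: 4.28
eef_pos: [644.6, 314.2, 69.2]
tool_rot: [2.362, 1.57, 0.689]
force: [-1.0, -0.4, 5.3]
width: -0.2
```

Request:
jog_arm(
  series=[
    [[0, 0, 0], [0.5, 0, 0], 1],
    [[0, 0, 0], [0, 0, 0], 1],
  ],
)

```text
clock: 4.53
eef_pos: [644.8, 314.2, 69.2]
tool_rot: [2.181, 1.57, 0.509]
force: [-1.3, -0.7, 7.3]
width: 0.3
```

Request:
jog_arm(
  series=[
    [[0, 0, 0], [0.5, 0, 0], 1],
    [[0, 0, 0], [0, 0, 3], 1],
    [[0, 0, 0], [0, 0, 6], 1],
    [[0, 0, 0], [0, 0, 8], 1],
    [[0, 0, 0], [0, 0, 8], 1],
  ],
)

```text
clock: 5.15
eef_pos: [643.2, 290.7, 69.2]
tool_rot: [2.327, 1.566, 0.656]
force: [-0.4, 1.9, 6.9]
width: -0.2
```

```bash
python3 - <<'E'
from h import *
to(np.array([644.6,314.2,69])-135*u,84.44-90)
E
```

```text
t 5.15 pos [643.2 290.7  69.2] F [-0.4  1.9  6.9] w -0.2 q [-0.63  0.94  0.31  1.48 -0.37  0.77 -0.27]
 turn [-0.21 -0.18 -0.19] shift now-axes [ -0.2  -0.5 111.5] shift target-axes [  0.2  -0.9 111.5]
```

Request:
jog_arm(
  series=[
    [[0, 0, 0], [0.3, 0, 9], 1],
    [[0, 0, 0], [0, 0, 10], 1],
    [[0, 0, 0], [0, 0, 10], 1],
    [[0, 0, 0], [0, 0, 10], 1],
  ],
)

```text
clock: 5.65
eef_pos: [639.7, 252.0, 69.2]
tool_rot: [2.269, 1.565, 0.597]
force: [0.1, 1.9, 9.2]
width: 0.1
```

Request:
jog_arm(
  series=[
    [[0, 0, 0], [0, 0, 10], 1],
    [[0, 0, 0], [0, 0, 10], 1],
    [[0, 0, 0], [0, 0, 10], 1],
  ],
)

```text
clock: 6.02
eef_pos: [636.7, 222.0, 69.1]
tool_rot: [2.242, 1.565, 0.57]
force: [-0.6, 2.4, 9.1]
width: -0.2
```

Request:
jog_arm(
  series=[
    [[0, 0, 0], [0, 0, 10], 1],
    [[0, 0, 0], [0, 0, 10], 1],
    [[0, 0, 0], [0, 0, 10], 1],
    [[0, 0, 0], [0, 0, 6], 1],
    [[0, 0, 0], [0, 0, 0], 1],
  ],
)

```text
clock: 6.65
eef_pos: [633.1, 184.7, 69.1]
tool_rot: [1.917, 1.566, 0.244]
force: [-0.1, -1.4, 10.0]
width: -0.0
```

```bash
cat >> h.py <<'E'
def plank(d,lo,hi,box):
    P=cloud(d); im=d['img'].astype(int); r0,r1,c0,c1=box
    m=np.zeros(P.shape[:2],bool); m[r0:r1,c0:c1]=1
    m&=(im.max(2)<75)&(np.ptp(im,2)<18)&(P[...,2]>lo)&(P[...,2]<hi)
    n,l,st,c=cv2.connectedComponentsWithStats(m.astype(np.uint8))
    for i in range(1,n):
        if st[i,4]>100:
            q=P[l==i]; r=cv2.minAreaRect(q[:,:2].astype(np.float32)); o=np.array([632.2,242.8])
            e=(q[:,:2]-o)@u[:2]
            print('plank',np.round(c[i]),st[i,4],np.round(r[0],1),np.round(r[1],1),round(r[2],2),'z',round(float(np.median(q[:,2])),1),'along caddy',np.round(np.percentile(e,[.5,99.5]),1),'lat',np.round(np.percentile((q[:,:2]-o)@[-u[1],u[0]],[1,50,99]),1))
E
python3 - <<'E'
from h import *
d=snap('top','top1.png'); plank(d,30,56,(130,210,165,300))
d=snap('side','side1.png'); plank(d,30,56,(150,260,220,330))
a=np.load('pics/top1.npz')['img'][120:220,160:310]; cv2.imwrite('pics/c1.png',cv2.resize(a[:,:,::-1],None,fx=5,fy=5))
E
```

```text
plank [255. 168.] 579 [623.9 105.1] [119.9  55.7] 84.35 z 43.7 along caddy [-197.3  -78.8] lat [-32.3  -4.4  21.7]
plank [275. 195.] 256 [627.6 129.6] [185.4  53.2] 83.85 z 43.0 along caddy [-202.8  -20.9] lat [-30.9  -4.5  19.4]
```

View pics/c1.png

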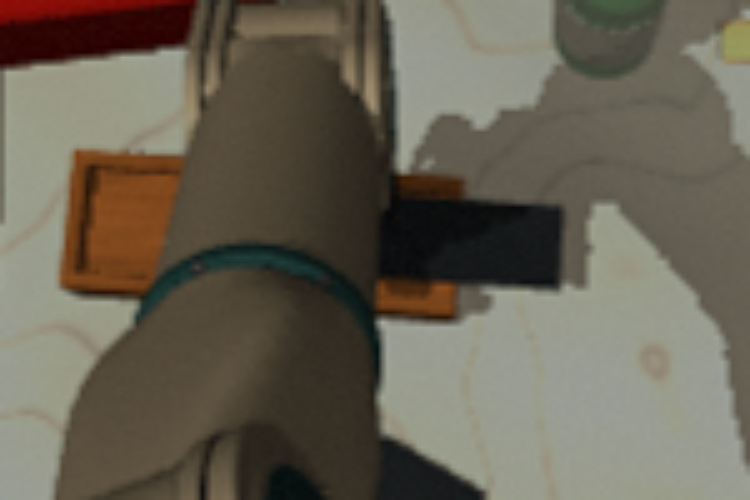

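It sticks out about 68 mm (35-90 needed side respected), still straight. Next: lift, move past its end, and touch the table with the jaws at about 56 mm, to learn where the fingertips are at that opening.

Request:
jog_arm(
  series=[
    [[0, 0, 0], [-30, 0, 0], 1],
    [[0, 0, 0], [-20, 0, 20], 0.3],
    [[0, 0, 0], [0, 0, 50], -0.32],
    [[0, 0, 0], [0, 0, 50], -0.32],
    [[0, 0, 0], [0, 0, 47], -0.32],
    [[0, 0, 0], [20, 0, 0], -0.32],
    [[0, 0, 0], [30, 0, 0], -0.32],
    [[0, 0, 0], [20, 0, 0], -0.32],
  ],
)

```text
clock: 7.75
eef_pos: [613.4, 17.0, 46.2]
tool_rot: [-1.026, 1.569, -2.7]
force: [0.2, 0.2, -0.0]
width: 56.3
```

Request:
jog_arm(
  series=[
    [[0, 0, 0], [10, 0, 0], -0.32],
    [[0, 0, 0], [4, 0, 0], -0.32],
    [[0, 0, 0], [0, 0, 0], -0.32],
  ],
)

```text
clock: 8.12
eef_pos: [614.6, 18.7, 33.6]
tool_rot: [1.542, 1.57, -0.13]
force: [0.1, -0.1, 0.1]
width: 56.6
```

```bash
python3 - <<'E'
from h import *
to([615.6,19,30],84.44-90)
E
```

```text
t 8.125 pos [614.6  18.7  33.6] F [ 0.1 -0.1  0.1] w 56.6 q [-0.21  0.89  0.22  1.77 -0.35  0.52  0.14]
 turn [-0.24  0.   -0.04] shift now-axes [ 3.6  0.9 -0.4] shift target-axes [ 3.6  0.9 -0.4]
```

Request:
jog_arm(
  series=[
    [[0, 0, 0], [4, 0, 0], -0.32],
    [[0, 0, 0], [4, 0, 0], -0.32],
    [[0, 0, 0], [0, 0, 0], -0.32],
  ],
)

```text
clock: 8.5
eef_pos: [614.1, 18.7, 25.1]
tool_rot: [-1.536, 1.57, 3.075]
force: [0.4, 0.8, -0.7]
width: 55.9
```

Request:
jog_arm(
  series=[
    [[0, 0, 0], [1.5, 0, 0], -0.32],
    [[0, 0, 0], [1, 0, 0], -0.32],
  ],
)

```text
clock: 8.75
eef_pos: [614.3, 18.7, 22.8]
tool_rot: [1.986, 1.571, 0.314]
force: [-1.2, 0.6, 0.5]
width: 56.5
```

Request:
jog_arm(
  series=[
    [[0, 0, 0], [1, 0, 0], -0.32],
    [[0, 0, 0], [0.5, 0, 0], -0.32],
  ],
)

```text
clock: 9.0
eef_pos: [614.3, 18.6, 21.2]
tool_rot: [-1.123, 1.571, -2.795]
force: [-0.3, 0.4, -0.5]
width: 56.5
```

Request:
jog_arm(
  series=[
    [[0, 0, 0], [1, 0, 0], -0.32],
    [[0, 0, 0], [0, 0, 0], -0.32],
  ],
)

```text
clock: 9.25
eef_pos: [614.4, 18.6, 20.9]
tool_rot: [2.576, 1.571, 0.903]
force: [-1.3, 0.3, 5.9]
width: 56.5
```

Request:
jog_arm(
  series=[
    [[0, 0, 0], [1, 0, 0], -0.32],
    [[0, 0, 0], [0, 0, 0], -0.32],
  ],
)

```text
clock: 9.5
eef_pos: [614.4, 18.6, 20.8]
tool_rot: [2.771, 1.57, 1.099]
force: [-4.5, -0.2, 12.3]
width: 56.0
```

Request:
jog_arm(
  series=[
    [[0, 0, 0], [1, 0, 0], -0.32],
    [[0, 0, 0], [0, 0, 0], -0.32],
  ],
)

```text
clock: 9.75
eef_pos: [614.3, 18.6, 20.7]
tool_rot: [2.892, 1.57, 1.22]
force: [-5.5, -0.5, 20.1]
width: 56.4
```

Request:
jog_arm(
  series=[
    [[0, 0, 0], [-40, 0, 0], -0.5],
    [[0, 0, 0], [-40, 0, 0], -0.75],
    [[0, 0, 0], [-10, 1, -27], -0.75],
    [[0, 0, 0], [0, 0, -50], -0.75],
    [[0, 0, 0], [0, 0, 0], -0.75],
    [[0, 0, 0], [0, 0, 0], -0.75],
  ],
)

```text
clock: 10.5
eef_pos: [622.9, 95.0, 108.1]
tool_rot: [-0.347, 1.57, -2.018]
force: [0.2, -0.3, -0.0]
width: 74.7
```

```bash
python3 - <<'E'
from h import *
to([622.7,95,60],84.44-90)
d=snap('top','top2.png'); plank(d,30,56,(130,210,165,300))
d=snap('wrist','wrist2.png'); plank(d,30,56,(0,384,0,512))
E
```

```text
t 10.5 pos [622.9  95.  108.1] F [ 0.2 -0.3 -0. ] w 74.7 q [-0.37  0.8   0.29  1.7  -0.33  0.69 -0.01]
 turn [-0.21  0.04  0.02] shift now-axes [48.1 -0.1 -0. ] shift target-axes [48.1 -0.2  0. ]
plank [225. 166.] 218 [633.2 201. ] [46.8 52.8] 81.77 z 43.6 along caddy [-65.6 -18.5] lat [-31.   -5.6  21.1]
plank [256. 134.] 24550 [628.9 134.4] [179.2  56.2] 85.08 z 43.8 along caddy [-195.9  -19.7] lat [-33.9  -6.8  20.3]
```

View pics/wrist2.png

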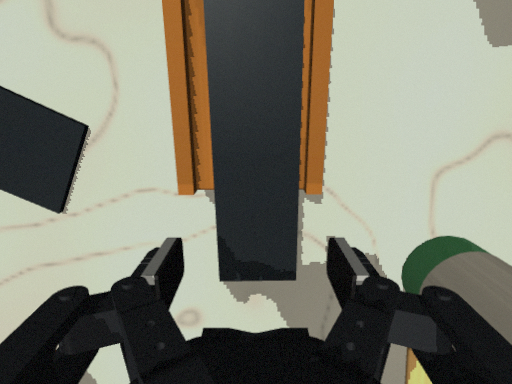

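The wrist view shows the slate's end at columns 219-297, centred between the fingers at 183 and 328, with the mouth at row 190. Lowering and gripping.

Request:
jog_arm(
  series=[
    [[0, 0, 0], [20, 0, 0], -0.75],
    [[0, 0, 0], [20, 0, 0], -0.75],
    [[0, 0, 0], [6, 0, 0], -0.75],
    [[0, 0, 0], [0, 0, 0], -0.75],
    [[0, 0, 0], [0, 0, 0], -0.75],
  ],
)

```text
clock: 11.22
eef_pos: [623.5, 95.1, 62.6]
tool_rot: [1.684, 1.57, 0.012]
force: [-0.6, -0.1, -0.1]
width: 75.0
```

Request:
jog_arm(
  series=[
    [[0, 0, 0], [2.7, 0, 0], -0.75],
    [[0, 0, 0], [0, 0, 0], -0.75],
  ],
)

```text
clock: 11.48
eef_pos: [623.2, 95.3, 59.8]
tool_rot: [2.206, 1.57, 0.534]
force: [-0.4, -0.1, 0.8]
width: 74.6
```

Request:
jog_arm(
  series=[
    [[0, 0, 0], [0, 0, 0], -0.45],
    [[0, 0, 0], [0, 0, 0], -0.35],
    [[0, 0, 0], [0, 0, 0], 1],
    [[0, 0, 0], [0, 0, 0], 1],
    [[0, 0, 0], [0, 0, 0], 1],
    [[0, 0, 0], [0, 0, 0], 1],
  ],
)

```text
clock: 12.22
eef_pos: [623.3, 95.2, 60.1]
tool_rot: [2.11, 1.57, 0.438]
force: [-0.7, 0.0, 4.9]
width: 53.3
```

Request:
jog_arm(
  series=[
    [[0, 0, 0], [0, 0, 0], 1],
  ],
)

```text
clock: 12.35
eef_pos: [623.2, 95.1, 60.1]
tool_rot: [2.079, 1.57, 0.407]
force: [-1.2, -0.4, 6.1]
width: 53.4
```

```bash
python3 - <<'E'
from h import *
d=snap('wrist','wrist3.png'); plank(d,25,75,(0,384,0,512))
to([0,0,0],84.44-90)
d=snap('side','side3.png'); plank(d,30,56,(150,260,220,330))
a=np.load('pics/side3.npz')['img'][130:250,220:340]; a=cv2.resize(a,(512,512))
cv2.imwrite('pics/c3.png',np.hstack([cv2.resize(d['img'][130:250,220:320],(400,480)),np.load('pics/wrist3.npz')['img'][100:384,100:400]][:1])[:,:,::-1])
w=np.load('pics/wrist3.npz')['img'][150:384,120:400]
cv2.imwrite('pics/c3.png',np.hstack([cv2.resize(d['img'][150:250,225:315],(360,400)),cv2.resize(w,(440,400))])[:,:,::-1])
E
```

```text
plank [259. 176.] 35022 [627.4 127. ] [165.7  57.2] 84.53 z 44.1 along caddy [-195.   -34.7] lat [-33.8  -9.4  20.7]
plank [173. 256.] 233 [589.1 106.9] [8.5 2.7] 27.08 z 59.5 along caddy [-141.3 -136.4] lat [27.1 31.4 33.7]
plank [337. 256.] 240 [662.7  98.2] [2.  5.2] 84.04 z 59.2 along caddy [-141.6 -140. ] lat [-46.7 -44.2 -42. ]
t 12.4 pos [623.3  95.2  60.1] F [-2.3  0.1  6. ] w 53.7 q [-0.35  0.87  0.26  1.72 -0.35  0.6   0.01]
 turn [-0.25 -0.01 -0.02] shift now-axes [  59.8 -610.4  157.8] shift target-axes [  60.1 -611.1  155.1]
plank [276. 197.] 211 [629.3 112.8] [140.4  50.9] 78.56 z 42.2 along caddy [-199.7  -66.6] lat [-34.   -7.8  20.1]
```

View pics/c3.png

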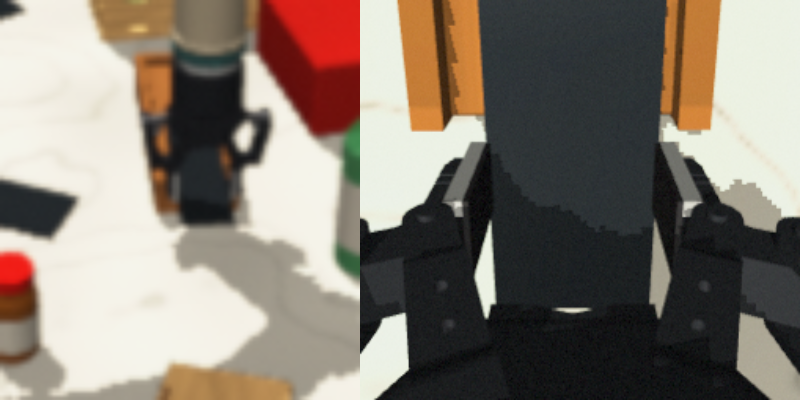

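The pads close on both edges (columns ~490 and ~655 of the right crop). The width reads 53.4 rather than 56, so it's a grip near the tips. I'll test it with a slow lift.

Request:
jog_arm(
  series=[
    [[0, 0, 0], [-2, 0, 0], 1],
    [[0, 0, 0], [-3, 0, 0], 1],
    [[0, 0, 0], [-4, 0, 0], 1],
    [[0, 0, 0], [-4, 0, 0], 1],
    [[0, 0, 0], [0, 0, 0], 1],
  ],
)

```text
clock: 13.08
eef_pos: [623.4, 95.1, 73.0]
tool_rot: [1.779, 1.57, 0.106]
force: [-0.1, -0.1, -1.2]
width: 53.6
```

```bash
cat >> h.py <<'E'
def tilt(d,lo,hi):
    P=cloud(d); im=d['img'].astype(int); m=(im.max(2)<80)&(np.ptp(im,2)<18)&(P[...,2]>lo)&(P[...,2]<hi)
    m[260:]=0
    n,l,st,c=cv2.connectedComponentsWithStats(m.astype(np.uint8)); i=1+np.argmax(st[1:,4])
    q=P[l==i]; A=np.c_[q-q.mean(0)]; 
    C=np.c_[(q-q.mean(0))[:,:2]@u[:2],(q-q.mean(0))[:,:2]@[-u[1],u[0]],np.ones(len(q))]
    k=np.linalg.lstsq(C,q[:,2],rcond=None)[0]
    r=cv2.minAreaRect(q[:,:2].astype(np.float32))
    print('tilt',st[i,4],'slopes along,lat (deg)',np.round(np.degrees(k[:2]),2),'z mean',round(k[2],1),np.round(q.mean(0),1),'rect',np.round(r[0],1),np.round(r[1],1),round(r[2],2))
E
python3 - <<'E'
from h import *
d=snap('wrist','wrist4.png'); tilt(d,20,80)
to([0,0,0],84.44-90)
E
```

```text
tilt 28062 slopes along,lat (deg) [-0.87 -0.17] z mean 56.1 [631.9 151.8  56.1] rect [630.3 150.7] [119.9  56.9] 83.79
t 13.125 pos [623.2  95.2  72.8] F [-1.5 -0.6 -0.2] w 53.5 q [-0.36  0.85  0.27  1.71 -0.35  0.62  0.01]
 turn [-0.25 -0.01 -0.02] shift now-axes [  72.6 -610.4  157.8] shift target-axes [  72.8 -611.1  155.1]
```

It's held: the slate rose with the tool and sags only 0.9°. Lifting higher, then across to the board.

Request:
jog_arm(
  series=[
    [[0, 0, 0], [-15, 0, 0], 1],
    [[0, 0, 0], [-25, 0, 0], 1],
    [[0, 0, 0], [-25, 0, 0], 1],
    [[0, 0, 0], [-20, 0, 0], 1],
    [[0, 0, 0], [-10, 0, 0], 1],
    [[0, 0, 0], [0, 0, 0], 1],
  ],
)

```text
clock: 13.88
eef_pos: [623.5, 95.2, 168.5]
tool_rot: [1.905, 1.569, 0.233]
force: [0.0, -0.0, -0.5]
width: 53.4
```

```bash
python3 - <<'E'
from h import *
d=snap('wrist','wrist5.png'); tilt(d,110,180)
rows([528.5,-297.6,165],65.33-90,16)
E
```

```text
tilt 28879 slopes along,lat (deg) [-0.89 -0.22] z mean 151.7 [631.8 153.  151.7] rect [629.9 150.6] [120.4  56.8] 84.48
1.2 [0.0, -3.0, 25.0]
1.2 [0.0, -3.0, 25.0]
1.2 [0.0, -2.0, 25.0]
1.2 [0.0, -2.0, 25.0]
1.2 [0.0, -1.0, 25.0]
1.2 [0.0, -1.0, 25.0]
1.2 [0.0, -0.0, 25.0]
1.2 [0.0, 0.0, 25.0]
1.2 [0.0, 1.0, 25.0]
1.2 [0.0, 1.0, 25.0]
1.2 [0.0, 2.0, 25.0]
1.2 [0.0, 2.0, 25.0]
1.2 [0.0, 3.0, 25.0]
1.2 [0.0, 3.0, 25.0]
1.2 [0.0, 4.0, 25.0]
1.2 [0.0, 4.0, 25.0]
```

Request:
jog_arm(
  series=[
    [[0.5, 0, 0], [0, -1, 10], 1],
    [[1.2, 0, 0], [0, -3, 20], 1],
    [[1.2, 0, 0], [0, -2, 25], 1],
    [[1.2, 0, 0], [0, -2, 25], 1],
    [[1.2, 0, 0], [0, -1, 25], 1],
    [[1.2, 0, 0], [0, -1, 25], 1],
    [[1.2, 0, 0], [0, 0, 25], 1],
    [[1.2, 0, 0], [0, 0, 25], 1],
  ],
)

```text
clock: 14.92
eef_pos: [582.1, -82.9, 167.7]
tool_rot: [1.199, 1.571, -0.631]
force: [0.6, -0.1, -1.4]
width: 53.5
```

Request:
jog_arm(
  series=[
    [[1.2, 0, 0], [0, 1, 25], 1],
    [[1.2, 0, 0], [0, 1, 25], 1],
    [[1.2, 0, 0], [0, 2, 25], 1],
    [[1.2, 0, 0], [0, 2, 25], 1],
    [[1.2, 0, 0], [0, 3, 25], 1],
    [[1.2, 0, 0], [0, 3, 25], 1],
    [[1.2, 0, 0], [0, 4, 25], 1],
    [[1.2, 0, 0], [0, 4, 22], 1],
  ],
)

```text
clock: 15.92
eef_pos: [536.8, -275.9, 167.7]
tool_rot: [0.547, 1.57, -1.451]
force: [0.4, 0.8, -0.2]
width: 53.5
```

Request:
jog_arm(
  series=[
    [[1.2, 0, 0], [0, 0, 14], 1],
    [[0.8, 0, 0], [0, 0, 6], 1],
    [[0, 0, 0], [0, 0, 0], 1],
    [[0, 0, 0], [0, 0, 0], 1],
  ],
)

```text
clock: 16.42
eef_pos: [530.0, -290.7, 167.5]
tool_rot: [-2.836, 1.57, 1.419]
force: [-1.1, 0.4, -0.6]
width: 53.4
```

```bash
python3 - <<'E'
from h import *
to([528.5,-297.6,90],65.33-90)
d=snap('wrist','wrist6.png'); tilt(d,100,200)
d=snap('top','top6.png')
E
```

```text
t 16.425 pos [ 530.  -290.7  167.5] F [-1.1  0.4 -0.6] w 53.4 q [ 0.23  0.7   0.37  1.74 -0.34  0.77  0.31]
 turn [-1.54 -0.05  0.02] shift now-axes [77.5  1.7  6.9] shift target-axes [77.5  1.5  6.9]
tilt 30516 slopes along,lat (deg) [-0.79  0.25] z mean 150.7 [ 558.5 -236.4  150.7] rect [ 555.9 -240.8] [119.9  57.9] 63.63
```

Request:
jog_arm(
  series=[
    [[-1, 0, 0], [15, 1, 4], 1],
    [[-0.5, 0, 0], [25, 1, 3], 1],
    [[0, 0, 0], [25, 0, 0], 1],
    [[0, 0, 0], [15, 0, 0], 1],
    [[0, 0, 0], [10, 0, 0], 1],
    [[0, 0, 0], [0, 0, 0], 1],
    [[0, 0, 0], [0, 0, 0], 1],
  ],
)

```text
clock: 17.4
eef_pos: [528.7, -299.5, 78.2]
tool_rot: [1.446, 1.569, -0.558]
force: [-0.3, -0.3, -1.3]
width: 53.4
```

```bash
python3 - <<'E'
from h import *
to([528.5,-297.6,60],65.33-90)
d=snap('wrist','wrist7.png'); tilt(d,40,100)
d=snap('top','top7.png')
for lo in (40,): 
    P=cloud(d);im=d['img'].astype(int)
    m=(P[...,2]>lo)&(P[...,2]<85)&(im.max(2)<80); m[:150]=0;m[230:]=0;m[:,:315]=0;m[:,412:]=0
    q=P[m];r=cv2.minAreaRect(q[:,:2].astype(np.float32));print(m.sum(),r)
a=np.load('pics/wrist7.npz')['img']; b=cv2.resize(d['img'][140:240,310:420],(423,384))
cv2.imwrite('pics/c7.png',cv2.resize(np.hstack([a,b]),(800,328))[:,:,::-1])
E
```

```text
t 17.4 pos [ 528.7 -299.5   78.2] F [-0.3 -0.3 -1.3] w 53.4 q [ 0.29  0.82  0.3   1.78 -0.39  0.6   0.39]
 turn [-0.13  0.01 -0.08] shift now-axes [18.2 -1.  -1.6] shift target-axes [18.2 -1.  -1.6]
tilt 30209 slopes along,lat (deg) [-0.88  0.14] z mean 61.4 [ 555.9 -244.9   61.4] rect [ 553.1 -248.8] [119.7  57.6] 65.3
714 ((540.018310546875, -259.7281494140625), (180.33206176757812, 77.90217590332031), 70.32081604003906)
```

View pics/c7.png

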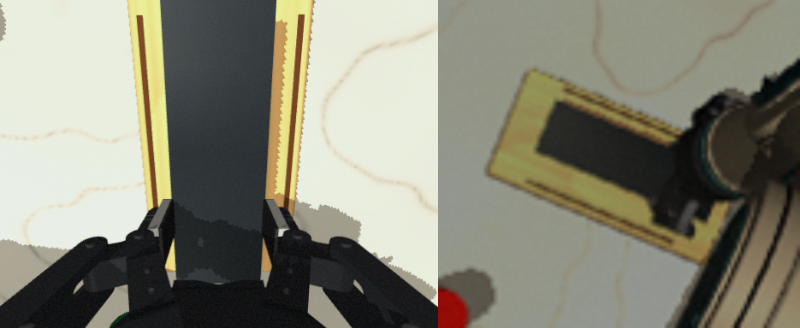

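```bash
python3 - <<'E'
from h import *
a=np.radians(65.33); w=np.array([np.cos(a),np.sin(a)]); n=np.array([-w[1],w[0]]); o=np.array([545.2,-261.3])
for f in ('wrist7','top7'):
    d=dict(np.load(f'pics/{f}.npz')); P=cloud(d); im=d['img'].astype(int); z=P[...,2]
    A=(P[...,:2]-o)@w; L=(P[...,:2]-o)@n
    dark=(im.max(2)<80)&(np.ptp(im,2)<20)
    s=dark&(z>50)&(z<72)&(abs(L)<45)&(A>-20)&(A<150)
    s=cv2.morphologyEx(s.astype(np.uint8),cv2.MORPH_OPEN,np.ones((3,3)))>0
    b=(z>8)&(z<28)&(abs(L)<80)&(abs(A)<140)
    print(f,'slate far end',np.round(np.percentile(A[s],[98,99,99.8]),1))
    for lo,hi in ((0,30),(30,60),(60,100)):
        ms=s&(A>lo)&(A<hi); mb=b&(A>lo)&(A<hi)
        if ms.sum()>20: print(lo,'slate lat',np.round(np.percentile(L[ms],[.5,99.5]),1),'board lat',np.round(np.percentile(L[mb],[.5,99.5]),1),ms.sum(),mb.sum())
    print('board along',np.round(np.percentile(A[b],[.5,99.5]),1))
E
```

```text
wrist7 slate far end [72.4 73.3 74. ]
0 slate lat [-29.3  25.4] board lat [-62.5  55.3] 7636 3512
30 slate lat [-29.4  25. ] board lat [-62.5  55.5] 8305 4107
60 slate lat [-29.5  15.6] board lat [-62.6  55.7] 3889 4446
board along [-115.5   87.3]
top7 slate far end [84.5 86.1 87.6]
0 slate lat [-26.7  26.4] board lat [-60.   60.6] 149 163
30 slate lat [-26.6  26.9] board lat [-59.6  60.1] 155 165
60 slate lat [-25.9  26.2] board lat [-59.5  60.2] 134 298
board along [-118.7  120.8]
```

Slate and board agree to about 1 mm laterally and 0.2° in angle. Lengthwise the slate is about 2.5 mm short, so I'll correct that while lowering.

Request:
jog_arm(
  series=[
    [[0, 0, 0], [10, 0, -2.5], 1],
    [[0, 0, 0], [12, 0, 0], 1],
    [[0, 0, 0], [8, 0, 0], 1],
    [[0, 0, 0], [4, 0, 0], 1],
    [[0, 0, 0], [0, 0, 0], 1],
  ],
)

```text
clock: 18.12
eef_pos: [529.0, -296.9, 43.1]
tool_rot: [-1.542, 1.57, 2.737]
force: [0.1, 0.9, -1.5]
width: 53.9
```

Request:
jog_arm(
  series=[
    [[0, 0, 0], [1, 0, 0], 1],
    [[0, 0, 0], [1, 0, 0], 1],
    [[0, 0, 0], [0, 0, 0], 1],
  ],
)

```text
clock: 18.5
eef_pos: [529.4, -296.9, 41.7]
tool_rot: [2.041, 1.571, 0.037]
force: [-0.2, -0.3, -0.8]
width: 53.8
```

Request:
jog_arm(
  series=[
    [[0, 0, 0], [1, 0, 0], 1],
    [[0, 0, 0], [0, 0, 0], 1],
  ],
)

```text
clock: 18.75
eef_pos: [529.2, -296.8, 40.6]
tool_rot: [-1.8, 1.571, 2.48]
force: [1.0, 0.1, -0.9]
width: 53.7
```

Request:
jog_arm(
  series=[
    [[0, 0, 0], [1, 0, 0], 1],
    [[0, 0, 0], [0, 0, 0], 1],
  ],
)

```text
clock: 19.0
eef_pos: [529.3, -296.9, 39.6]
tool_rot: [1.452, 1.571, -0.552]
force: [-0.6, -0.2, -0.0]
width: 53.2
```

Request:
jog_arm(
  series=[
    [[0, 0, 0], [0.7, 0, 0], 1],
    [[0, 0, 0], [0, 0, 0], 1],
  ],
)

```text
clock: 19.25
eef_pos: [529.3, -296.9, 39.6]
tool_rot: [2.408, 1.57, 0.404]
force: [-1.2, 1.2, 5.7]
width: 53.6
```

Request:
jog_arm(
  series=[
    [[0, 0, 0], [0.7, 0, 0], 1],
    [[0, 0, 0], [0, 0, 0], 1],
  ],
)

```text
clock: 19.5
eef_pos: [529.4, -296.9, 39.6]
tool_rot: [2.469, 1.57, 0.465]
force: [-1.9, 1.2, 10.3]
width: 53.4
```

Contact at 39.6 mm with 10 N, so it's on the board. Opening gently, then retreating upwards.

Request:
jog_arm(
  series=[
    [[0, 0, 0], [0, 0, 0], -0.3],
    [[0, 0, 0], [0, 0, 0], -0.36],
    [[0, 0, 0], [0, 0, 0], -0.45],
    [[0, 0, 0], [0, 0, 0], -0.65],
    [[0, 0, 0], [0, 0, 0], -0.75],
    [[0, 0, 0], [0, 0, 0], -0.75],
  ],
)

```text
clock: 20.25
eef_pos: [529.2, -296.9, 38.0]
tool_rot: [-1.501, 1.571, 2.778]
force: [-0.3, -0.2, -0.1]
width: 75.0
```

Request:
jog_arm(
  series=[
    [[0, 0, 0], [-5, 0, 0], -0.75],
    [[0, 0, 0], [-20, 0, 0], -0.75],
    [[0, 0, 0], [-40, 0, 0], -0.75],
    [[0, 0, 0], [-50, 0, 0], -0.75],
    [[0, 0, 0], [-50, 0, 0], -0.75],
    [[0, 0, 0], [-20, 0, 60], -0.75],
    [[0, 0, 0], [0, 0, 60], -0.75],
    [[0, 0, 0], [0, 0, 0], -0.75],
  ],
)

```text
clock: 21.25
eef_pos: [474.7, -411.9, 225.6]
tool_rot: [0.419, 1.565, -1.594]
force: [-0.5, -0.6, -0.5]
width: 74.6
```

```bash
python3 - <<'E'
from h import *
d=snap('top','top8.png'); a=np.radians(65.33); w=np.array([np.cos(a),np.sin(a)]); n=np.array([-w[1],w[0]]); o=np.array([545.2,-261.3])
for nm in ('top','wrist','side'):
    if nm!='top': d=snap(nm,nm+'8.png')
    P=cloud(d); im=d['img'].astype(int); z=P[...,2]; A=(P[...,:2]-o)@w; L=(P[...,:2]-o)@n
    b=(z>8)&(z<34)&(abs(L)<75)&(abs(A)<135)
    s=b&(im.max(2)<85)&(np.ptp(im,2)<20); s=cv2.morphologyEx(s.astype(np.uint8),cv2.MORPH_OPEN,np.ones((3,3)))
    b=cv2.morphologyEx(b.astype(np.uint8),cv2.MORPH_OPEN,np.ones((3,3)))>0
    k,l,st,c=cv2.connectedComponentsWithStats(s); s=l==1+np.argmax(st[1:,4])
    C=np.c_[A[s],L[s],np.ones(s.sum())]; t=np.linalg.lstsq(C,z[s],rcond=None)[0]
    for m in (s,b): r=cv2.minAreaRect(P[m][:,:2].astype(np.float32)); print(nm,np.round(r[0],1),np.round(r[1],1),round(r[2],2))
    print(' tilt deg',np.round(np.degrees(t[:2]),2),'z',round(np.median(z[s]),1),'offs along/lat',np.round([np.percentile(A[s],[.5,99.5]).mean()-np.percentile(A[b],[.5,99.5]).mean(),np.percentile(L[s],[.5,99.5]).mean()-np.percentile(L[b],[.5,99.5]).mean()],1))
print(read_state()['clock'],read_state()['force'])
x=np.load('pics/top8.npz')['img'][80:290,130:450];y=d['img'][150:330,170:400]
cv2.imwrite('pics/c8.png',np.hstack([cv2.resize(x,(457,300)),cv2.resize(y,(340,300))])[:,:,::-1])
E
```

```text
top [ 546.2 -259.2] [179.1  55.9] 65.26
top [ 545.2 -261.1] [241.9 121.4] 65.43
 tilt deg [0.09 0.47] z 21.5 offs along/lat [1.1 0.2]
wrist [ 531.1 -296. ] [98.8 55.1] 65.22
wrist [ 526.1 -311.6] [133.5 120.6] 65.03
 tilt deg [ 0.03 -0.05] z 21.8 offs along/lat [16.1  2. ]
side [ 546.4 -260.4] [181.   51.1] 66.17
side [ 545.6 -266.4] [242.9 117.9] 65.27
 tilt deg [-1.33 -1.  ] z 20.9 offs along/lat [2.6 2.1]
21.4 [ 0.44574866  0.49259194 -0.45262461]
```

View pics/c8.png

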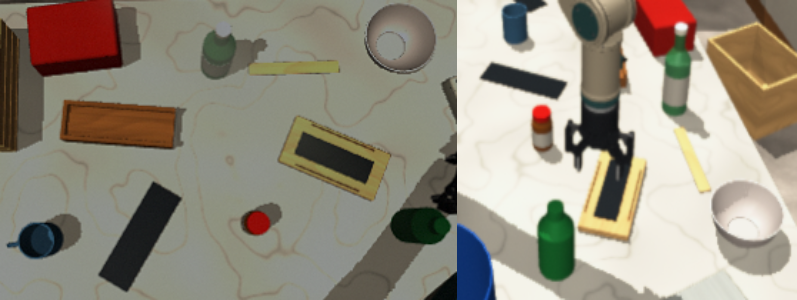

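The slate lies flat and centred on the board, and the caddy is empty. The mug, jar, bottle, slat and flask are where they were. Handing in.

```bash
python3 -c "
from cell import *
print(finish_job())"
```

```text
the job is handed in; nothing more can be done
None
```

The slate is on the serving board, flat, lengthwise and centred to about 2 mm, and the job was handed in at about 21 s of the 54 s allowed.

- **Choice:** I used the 180 x 55 mm plank in the caddy; the other two planks measured about 253 x 80 mm.
- **Slide:** I pressed it with the shut fingertips at about 7–10 N and slid it until about 67 mm stuck out of the open end.
- **Grip and lift:** I gripped it there across its width and lifted it clear.
- **Placing:** I lowered it until I felt 10 N of contact with the board, then opened the jaws. The slate may have settled by up to about 1.5 mm as they opened, because I gripped close to the fingertips.

**Last checks:**
- **Top view:** the slate is about 2 mm off centre (about 1 mm along the board by another measure), within 0.2° of the board's direction, with its top at about 21.5 mm (22 expected).
- **Tilt:** the close wrist view shows less than 0.1°.
- **Surroundings:** the bottle, jar, mug, slat and flask look unmoved in the final pictures; I did not re-measure them. The gripper is well clear of everything.

**Readings that disagreed:**
- **Jaw width:** it read about 53.5 mm on the 56 mm slate, though the hold was secure.
- **Side camera:** it gave about 1° of tilt and 2–3 mm of offset, but the gripper partly blocked its view.
- **Wrist camera:** its offset from the board's centre means nothing, because it saw only part of the board.

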